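# Shut and lock the slanted soap jar

## Task

The slanted green glass soap jar has been refilled. Swing its hinged lid shut and, pressing it down against the springy rubber lip, turn the blue lock collar clockwise (looking down on the lid) until it stops with its yellow pointer at the red mark, so that the lid stays fully down by itself when you let go. The fingers cannot go all the way round past the hinge, so let go and take a new hold on the way; leave the other things on the ledge where they are.

Things in the scene. Friction and masses are not known exactly. Their poses are not given: they have to be found in the camera images.
- jar: white cradle, 130 x 100 mm, fixed to the ledge, that holds the green glass jar leaning 0.52 rad (30 deg) from vertical towards its own -x (sideways, to the right seen from the robot). Origin: centre of the cradle's underside, z up. The jar's body has radius 40 mm and ends 31 mm below point mouth along the leaning axis; above that a narrow neck of radius 22 mm.
- mouth (a point): fixed point on the jar's axis where the collar's centre comes when the lid is shut. z: along the leaning axis, out of the jar; x: towards the lid's hinge (the jar's high side); y: sideways, parallel to the hinge pin. The jar neck's rim is 3 mm above it along z, the rubber lip 16 mm.
- lid_hinge (a point): fixed point on the lid's hinge pin, 42 mm from point mouth along mouth's x; axes as mouth. The hinge bracket reaches 38 to 46 mm from the jar's axis, 14 mm to either side (y) and up to 15 mm above the pin along z: fingers must stay clear of it.
- collar_centre (a point): centre of the ribbed blue lock collar (ring 62 mm outer diameter, 20 mm high, 10 mm to either side along z). Fixed to the lid: swings with it, does not turn with the collar. z: turning axis, out of the lid; x: to the hinge. Equals point mouth when shut. White lid disc inside: top 13 mm above this point; over it a steel arm 12 mm wide runs to the hinge, top 17 mm above.
- lid (a joint): lid angle, rad: 0 shut, grows as it opens, at most 1.75; stays where left. Below about 0.15 the rubber lip pushes it up with up to 7 N unless the collar's lugs hold it; locked, it stays below 0.05. The lugs pass only while the collar is below 0.3, get hold only with the lid pressed fully down, and hold from 0.6 on.
- collar (a joint): angle of the lock collar, rad: 0 = yellow pointer at the green (open) mark, grows clockwise seen from outside the lid; 2.1 = pointer at the red (locked) mark, where it stops. It turns about -z of point collar_centre.
- soap_dish: white soap dish with drain slots, 85 x 120 x 22 mm, standing still; leave alone. Origin: centre of underside.
- soap: orange soap bar 50 x 80 x 22 mm in the dish; leave alone. Origin: centre of underside.
- brush_cup: green toothbrush cup, diameter 70, height 95 mm, a toothbrush standing up to 165 mm; leave alone. Origin: centre of underside.
- glass_jar: glass jar with steel twist cap, diameter 70, height 85 mm; leave alone. Origin: centre of underside.
- rinse_bottle: amber mouth-rinse bottle, diameter 64, height 170 mm; leave alone. Origin: centre of underside.
- nail_clipper: steel nail clipper 60 x 13 x 12 mm lying flat near the jar; leave alone. Origin: centre of underside.
- comb: blue comb 125 x 29 x 6 mm lying in front of the jar, long along its y; leave alone. Origin: centre of underside.
Mind the look-alikes: they are no part of the job. Leave any purple look-alike of the jar alone.

How it is judged:
By the outcome, as a careful person would: the job done as asked, in the order asked, and still so for the second after the job is handed in, with the robot touching nothing.
It also fails if it takes over 54 s, if anything falls off the work surface, if the arm or the gripper's body presses on something with over 40 N, if the wrist force passes 120 N, or if a joint passes its speed limit or range.

## Robot

A 7-joint arm with a two-finger parallel gripper is mounted at the origin on the work surface. World frame = base frame: x ahead of the robot, y to its left, z up, the work surface at z = 0. Lengths are in m, angles in rad, forces in N, time in s.
With the tool pointing down it reaches from about 0.425 to 0.875 m from the base axis. Payload 8.4 kg.
Tool frame: the origin (TCP) lies at the very end of the fingers, on their centre line; the grasp point (between the pads) lies arm.grasp_offset behind it (arm.grasp_offset is the distance from the TCP to the grasp point, in m); z points along the fingers, y is the direction in which the jaws open and shut (so a half turn about z gives the same grasp; the last joint's range is limited). The gripper opens to 85 mm and grips with 20 to 120 N. Pads are 22 mm wide; open, the fingers measure 114 mm over their backs; the gripper's body (76 mm by 85 mm) begins 54 mm behind the grasp point. The pads swing forward as they close: fully open they stand 13 mm farther back than shut.
Start: joints at [1.208, 0.333, 0.04, 1.465, -0.013, 1.343, -0.059], TCP at [0.169, -0.627, 0.231] pointing down, gripper open.
Joint ranges: [-2.58, 2.58], [-0.38, 2.09], [-1.3, 1.39], [0.25, 2.4], [-1.5, 4.64], [0.08, 2.09], [-2.65, 2.65]. Speed limits (rad/s): [2.22, 2.22, 2.79, 2.79, 3.14, 3.14, 3.14].

## Interface

Orientations are given as a unit quaternion [w, x, y, z].
In Python, from plant import telemetry, cams, workorder, arm gives the robot as it stands. The module is installed in compiled form; this text tells all that it offers.
- The arm moves only by the shell command python3 -m pendant 'ROWS' [FORCE]. ROWS is JSON, a list of rows, each a list of 3 entries, a list of its own where there are three numbers: the turn, a rotation vector about the tool's x, y, z in degrees, then the shift along the tool's x, y, z in m, then the closure, from 0 (fully open) to 1 (shut). A call has 1 to 12 rows; each row is the pose to reach, as a shift and turn from the pose measured when the call began, along the tool's axes at that moment; what a row does not reach only later rows make up. A row lasts 1/10 s, in which the tool goes at most 50 mm and 8.59 degrees, less where a joint would pass 70% of its speed; a pose out of reach is approached as far as the arm can. A call with a gripper value outside its range is refused whole. The fingers move at their own pace and stop on an object; FORCE is the grip in N (left out, the last holds). Time passes only in rows, so rows that repeat a pose let the fingers close. It gives the time, the measured TCP pose, the force and the opening at its end, in the units of the state.
- telemetry.state(): the state, without advancing time (a new reading comes with each control period).
- cams.read_camera(name): name is "scene" or "top" or "wrist"; returns the picture (384x512x3 uint8, red, green, blue); there is no depth.
- cams.camera_params(name): a dict with "fx", "fy", "cx", "cy" (pixels), "dist" ([k1, k2, p1, p2, k3] as OpenCV has them; the pictures are not rectified), "rvec" (rotation vector, rad) and "tvec" (3), from world to camera coordinates, as OpenCV has them. Camera axes: x right, y down, z forward; pixel columns grow to the right and rows downward; lengths in m; the calibration is good to about 2 mm. A picture is of the moment at which its call begins: read the wrist's pose just before it. camera_params takes no time and is no camera call; for the wrist camera it gives the pose at the moment of the call.
- workorder.finish_job(): hands the job in, once; it reports no verdict.
The state is a dict: "clock": time; "q": joint angles; "joint_velocities": joint speeds; "joint_torque": joint torques, N m; "tool_pos": TCP position; "orientation": TCP orientation; "ft_force": force on the tool from outside, world axes, zero at the start; "moment": the same for the moment, N m; "width": finger opening in m.
Only numpy, scipy, OpenCV 4.12 (cv2) and the standard library are available. Lean on these libraries where they do the work, as an engineer would, in place of code of your own. Each camera call takes 0.05 s, during which the arm holds its last target. There are 200 camera calls.

## Working session

There is one attempt and no reset: what is moved stays moved. The work goes in short steps, Python scripts to look and compute and a shell command to move; the robot and the scene stay as the last step left them, time stands still between calls to the robot, and variables do not carry over. Pictures are saved under pics/ and viewed, about 8 in all and at most 12, crops included, and the job is handed in when it is done.

```bash
mkdir -p pics
python3 - <<'E'
from plant import telemetry,cams,arm
import cv2,numpy as np
s=telemetry.state();print(s, arm.grasp_offset,[a for a in dir(arm) if a[0]!='_'])
for n in("scene","top"):
    im=cams.read_camera(n);cv2.imwrite(f"pics/{n}0.png",im[:,:,::-1]);print(n,cams.camera_params(n))
a=cv2.imread("pics/scene0.png");cv2.imwrite("pics/s0b.png",cv2.resize(a,(800,600),interpolation=cv2.INTER_CUBIC))
a=cv2.imread("pics/top0.png");cv2.imwrite("pics/t0b.png",cv2.resize(a,(800,600),interpolation=cv2.INTER_CUBIC))
E
```

```text
{'clock': 0.0, 'q': array([ 1.20781245,  0.33386295,  0.03987945,  1.46628279, -0.013397  ,
        1.34330939, -0.05852164]), 'joint_velocities': array([ 0.00128626,  0.00159378, -0.00012884,  0.00172797, -0.00038685,
        0.00119847, -0.00113815]), 'joint_torque': array([-1.54084591e-03, -6.58552551e+01,  1.36409730e+00, -4.05557656e+01,
        1.64829724e-02,  1.25583995e-02, -1.16528568e-05]), 'tool_pos': array([ 0.16932433, -0.62707739,  0.23044671]), 'orientation': array([-7.82049448e-04,  9.91317416e-01,  1.31488191e-01, -1.60004430e-04]), 'ft_force': array([ 0.34451106, -0.03966601, -0.66180964]), 'moment': array([ 0.03274738,  0.03019321, -0.00027321]), 'width': 0.08533957927524473} 0.0187 ['PlanningError', 'grasp_offset']
scene {'fx': 357.2618747276768, 'fy': 357.2618747276768, 'cx': 258.7494303959814, 'cy': 194.2141762731275, 'dist': array([-0.0945315,  0.       ,  0.       ,  0.       ,  0.       ]), 'rvec': array([ 1.9548461 ,  1.73383704, -0.56313513]), 'tvec': array([-0.04586428, -0.42657385,  1.52720171])}
top {'fx': 458.082768500362, 'fy': 458.082768500362, 'cx': 253.5099824381289, 'cy': 185.88622499933376, 'dist': array([-0.04922689,  0.        ,  0.        ,  0.        ,  0.        ]), 'rvec': array([ 2.18863603, -2.16620618,  0.06377234]), 'tvec': array([0.00172059, 0.62822998, 1.19374769])}
```

View pics/s0b.png

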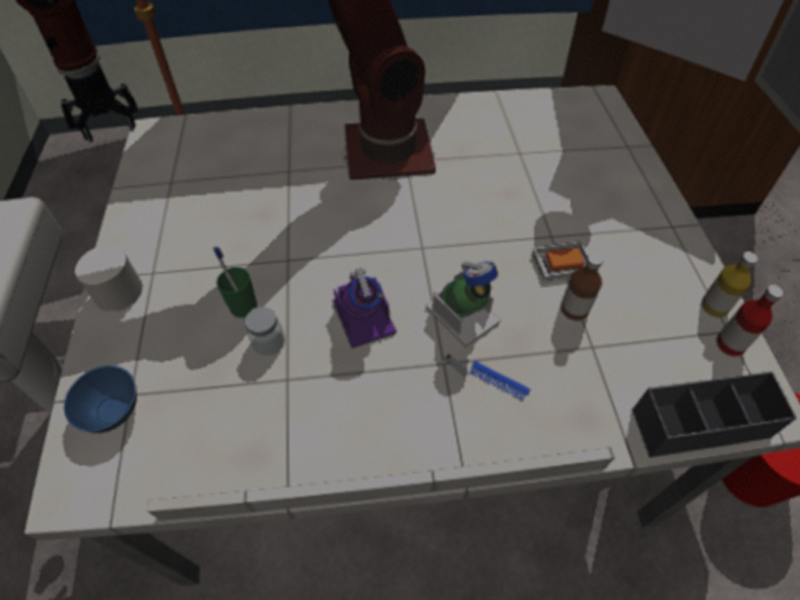

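View pics/t0b.png

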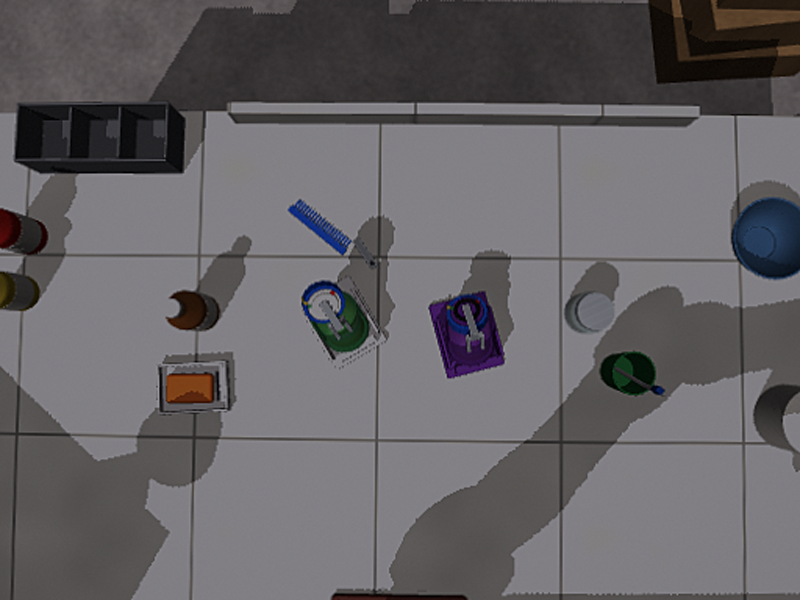

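The scene view shows the green jar at about (465,295), with its lid open and a blue collar. The purple decoy is at (362,310). In the top view the green jar is at (340,320), the comb at (320,225), the clipper at (372,262), the soap dish at (195,388) and the amber bottle at (192,310).

```bash
cat > h.py <<'E'
import numpy as np,cv2
from scipy.spatial.transform import Rotation as R
from plant import telemetry,cams
def cam(n,P=None):
    P=P or cams.camera_params(n)
    K=np.array([[P['fx'],0,P['cx']],[0,P['fy'],P['cy']],[0,0,1]]);Rm=cv2.Rodrigues(np.array(P['rvec']))[0]
    return K,np.array(P['dist']),Rm,np.array(P['tvec'])
def ray(c,uv):
    K,d,Rm,t=c
    p=cv2.undistortPoints(np.array([[uv]],float),K,d)[0,0]
    v=Rm.T@np.array([p[0],p[1],1]);return -Rm.T@t,v/np.linalg.norm(v)
def onz(c,uv,z):
    o,v=ray(c,uv);return o+v*(z-o[2])/v[2]
def proj(c,X):
    K,d,Rm,t=c
    return cv2.projectPoints(np.array(X,float).reshape(-1,3),cv2.Rodrigues(Rm)[0],t,K,d)[0][:,0]
def tri(rays):
    A=sum(np.eye(3)-np.outer(v,v) for o,v in rays);b=sum((np.eye(3)-np.outer(v,v))@o for o,v in rays)
    X=np.linalg.solve(A,b);return X,[np.linalg.norm((np.eye(3)-np.outer(v,v))@(X-o)) for o,v in rays]
def pose():
    s=telemetry.state();q=s['orientation'];return np.array(s['tool_pos']),R.from_quat(np.r_[q[1:],q[0]]),s
def rel(p,Rm):
    "tool-frame shift and turn (deg) to world target pose"
    p0,R0,_=pose();return (R0.inv()*R.from_matrix(Rm)).as_rotvec(degrees=True).round(1),R0.inv().apply(np.array(p)-p0).round(4)
E
python3 - <<'E'
from h import *
c=cam('top');s=cam('scene')
k=1.5625
for n,p in dict(corn1=(302,288),c2=(345,278),c3=(387,340),c4=(337,367)).items(): print(n,onz(c,np.array(p)/k,0.03))
for n,p in dict(bottle=(192,310),dish=(195,388),clip=(372,262),purple=(466,335)).items(): print(n,onz(c,np.array(p)/k,0.03).round(3))
for n,im,(u,v,w,h) in (('t','top0',(180,165,80,80)),('s','scene0',(262,155,70,70))):
    a=cv2.imread(f'pics/{im}.png')[v:v+h,u:u+w];cv2.imwrite(f'pics/{n}.png',cv2.resize(a,(400,400),interpolation=cv2.INTER_CUBIC))
cv2.imwrite('pics/m1.png',np.hstack([cv2.imread('pics/t.png'),cv2.imread('pics/s.png')]))
w=cam('wrist');p,r,_=pose();C=-w[2].T@w[3];print('wrist cam in tool',r.inv().apply(C-p),r.inv().apply(w[2].T[:,2]), w[0],w[1])
print(r.as_matrix().round(3))
E
```

```text
corn1 [0.63025878 0.16764371 0.03      ]
c2 [0.64795726 0.09490938 0.03      ]
c3 [0.5439424  0.02250845 0.03      ]
c4 [0.49772912 0.10601607 0.03      ]
bottle [0.591 0.355 0.03 ]
dish [0.459 0.346 0.03 ]
clip [0.676 0.049 0.03 ]
purple [ 0.554 -0.11   0.03 ]
wrist cam in tool [ 0.07644518  0.00039475 -0.14311081] [-2.98270908e-01  5.07346677e-06  9.54481255e-01] [[335.92904271   0.         249.41875677]
 [  0.         335.92904271 194.30276288]
 [  0.           0.           1.        ]] [-0.0298872  0.         0.         0.         0.       ]
[[ 0.965  0.261 -0.   ]
 [ 0.261 -0.965  0.001]
 [-0.    -0.001 -1.   ]]
```

View pics/m1.png

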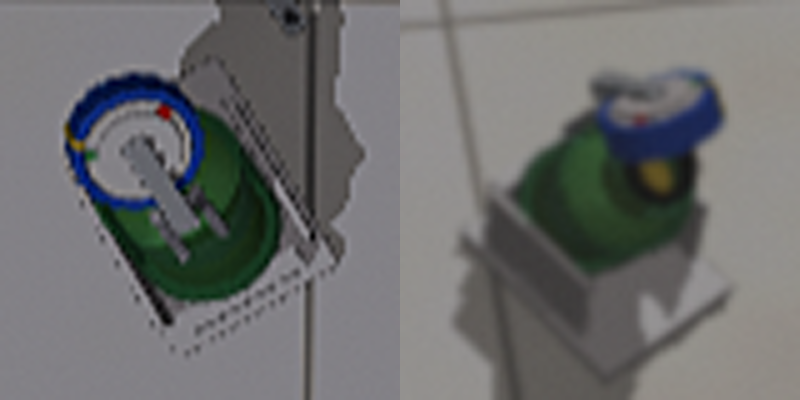

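The crops show the lid partly open, with its face nearly level and its arm running to the hinge at lower right. The jar leans towards the upper left, which is world +x+y at a yaw of about 32°. The next step is to bring the wrist camera above it.

Run:
```python
from h import *
Rm=R.from_euler('z',32,degrees=True).as_matrix()@np.diag([1,-1,-1])
for p in ((0.45,-0.3,0.36),(0.6,0.12,0.32)): print(rel(p,Rm))
```

```text
(array([ -0.1,  -0. , -16.9]), array([ 0.3562, -0.2428, -0.1292]))
(array([ -0.1,  -0. , -16.9]), array([ 0.6105, -0.6091, -0.0887]))
```

```bash
python3 -m pendant '[[[0,0,0],[0.02,-0.01,-0.04],0],[[0,0,0],[0.05,-0.035,-0.08],0],[[0,0,-4],[0.09,-0.06,-0.11],0],[[0,0,-8],[0.13,-0.09,-0.129],0],[[0,0,-12],[0.17,-0.115,-0.129],0],[[0,0,-16.9],[0.21,-0.14,-0.129],0],[[0,0,-16.9],[0.25,-0.17,-0.129],0],[[0,0,-16.9],[0.29,-0.20,-0.129],0],[[0,0,-16.9],[0.325,-0.22,-0.129],0],[[0,0,-16.9],[0.356,-0.243,-0.129],0],[[0,0,-16.9],[0.38,-0.28,-0.129],0],[[0,0,-16.9],[0.405,-0.32,-0.125],0]]'
python3 - <<'E'
from h import *
Rm=R.from_euler('z',32,degrees=True).as_matrix()@np.diag([1,-1,-1])
print(rel((0.6,0.12,0.32),Rm))
E
```

```text
clock: 1.3
tool_pos: [0.4774, -0.2115, 0.3557]
orientation: [-0.001, 0.961, 0.275, -0.0]
ft_force: [1.0, 0.6, 0.6]
width: 0.0853
(array([-0.1, -0. , -0. ]), array([ 0.2795, -0.2162,  0.0361]))
```

```bash
python3 -m pendant '[[[0,0,0],[0.035,-0.025,0],0],[[0,0,0],[0.07,-0.055,0],0],[[0,0,0],[0.105,-0.08,0.01],0],[[0,0,0],[0.14,-0.11,0.01],0],[[0,0,0],[0.175,-0.135,0.02],0],[[0,0,0],[0.21,-0.16,0.03],0],[[0,0,0],[0.245,-0.19,0.036],0],[[0,0,0],[0.2795,-0.216,0.036],0],[[0,0,0],[0.2795,-0.216,0.036],0],[[0,0,0],[0.2795,-0.216,0.036],0]]'
python3 - <<'E'
from h import *
import pickle
P=cams.camera_params('wrist');im=cams.read_camera('wrist');pickle.dump(P,open('w1.pkl','wb'))
cv2.imwrite('pics/w1.png',im[:,:,::-1]);cv2.imwrite('pics/w1b.png',cv2.resize(im[:,:,::-1],(800,600),interpolation=cv2.INTER_CUBIC))
print(pose()[0])
E
```

```text
clock: 2.3
tool_pos: [0.5999, 0.121, 0.3193]
orientation: [-0.001, 0.961, 0.277, -0.001]
ft_force: [-0.1, -0.2, 0.6]
width: 0.0856
[0.60006806 0.11942928 0.31960054]
```

View pics/w1b.png

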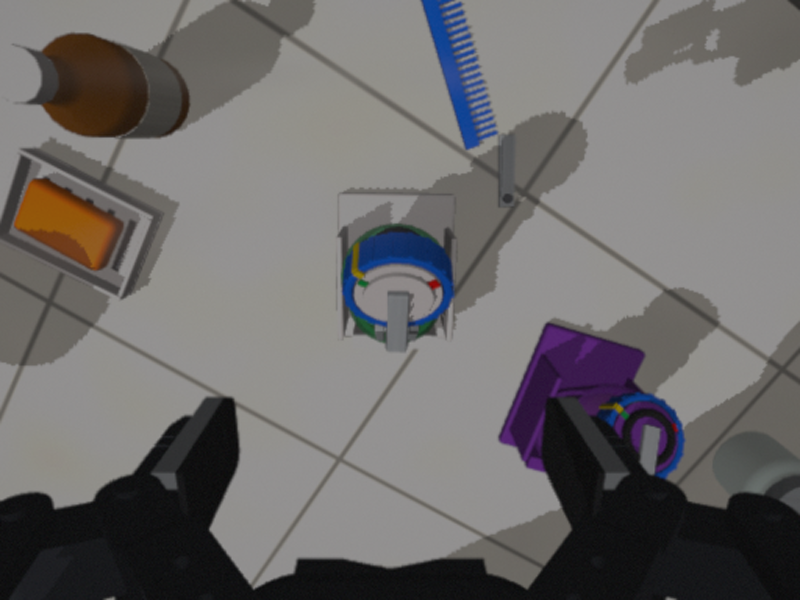

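The wrist view shows the jar's cradle square with the image, its far edge running from (338,192) to (457,195). The collar top is centred near (398,285). The yellow pointer at (357,260) sits by the green mark at (362,283), and the red mark is at (434,284). The clipper is at (507,170) and the comb tip at (480,140).

Run:
```python
from h import *
import pickle
w=cam('',pickle.load(open('w1.pkl','rb')));t=cam('top');s=cam('scene');k=1.5625
for z in (0,0.01): print([onz(w,np.array(p)/k,z).round(4) for p in ((338,192),(457,195))])
X,e=tri([ray(w,(398/k,288/k)),ray(t,(207,193)),ray(s,(307.5,174))]);print('ringtop',X,e)
for nm,pw,pt,ps in (('red',(434,284),(165,112),(638,120)),('green',(362,283),(92,155),None),('yel',(357,260),(74,143),(717,112))):
    L=[ray(w,np.array(pw)/k),ray(t,np.array(pt)/5+(180,165))]
    if ps: L.append(ray(s,(np.array(ps)-(400,0))*.175+(262,155)))
    print(nm,*tri(L))
a=np.array([.5*np.cos(np.radians(32)),.5*np.sin(np.radians(32)),.866])
x=np.array([np.cos(np.radians(32)),np.sin(np.radians(32)),0]);Z=-a;Y=np.cross(Z,x);Y/=np.linalg.norm(Y)
Rm=np.c_[np.cross(Y,Z),Y,Z];print(rel(X+a*0.13,Rm), Rm.round(3))
```

```text
[array([0.6037, 0.1768, 0.    ]), array([0.6565, 0.088 , 0.    ])]
[array([0.605 , 0.1765, 0.01  ]), array([0.6567, 0.0896, 0.01  ])]
ringtop [0.59955149 0.11525875 0.17510556] [np.float64(0.0009155097737006521), np.float64(0.001344265231104855), np.float64(0.0020484746967945897)]
red [0.61277217 0.10066792 0.18327603] [np.float64(0.0004933671566325606), np.float64(0.001514452463303468), np.float64(0.001638309077434934)]
green [0.59180815 0.13358256 0.1793745 ] [np.float64(0.00041123329047886394), np.float64(0.00041123329047892363)]
yel [0.59915244 0.1445628  0.16804225] [np.float64(0.002258371955719983), np.float64(0.001560508689349573), np.float64(0.003659018240560426)]
(array([ -0.1, -30. ,   0. ]), array([0.0624, 0.0033, 0.0319])) [[ 0.734  0.53  -0.424]
 [ 0.459 -0.848 -0.265]
 [-0.5    0.    -0.866]]
```

```bash
python3 -m pendant '[[[0,-8,0],[0.016,0,0.004],0],[[0,-16,0],[0.032,0,0.01],0],[[0,-24,0],[0.048,0.002,0.02],0],[[0,-30,0],[0.062,0.003,0.032],0],[[0,-30,0],[0.062,0.003,0.032],0],[[0,-30,0],[0.062,0.003,0.032],0],[[0,-30,0],[0.062,0.003,0.032],0]]'
python3 - <<'E'
from h import *
import pickle
P=cams.camera_params('wrist');im=cams.read_camera('wrist');pickle.dump(P,open('w2.pkl','wb'))
cv2.imwrite('pics/w2.png',im[:,:,::-1]);cv2.imwrite('pics/w2b.png',cv2.resize(im[:,:,::-1],(800,600),interpolation=cv2.INTER_CUBIC))
p,r,s=pose();print(p,r.as_matrix()[:,2],s['q'])
E
```

```text
clock: 3.05
tool_pos: [0.6545, 0.1479, 0.2865]
orientation: [0.071, 0.928, 0.265, -0.25]
ft_force: [-0.2, -0.2, -0.4]
width: 0.0851
[0.654828   0.14936276 0.28798105] [-0.42429496 -0.26531431 -0.86578409] [-0.42554819  0.78777924  0.18859156  0.77687931  0.01826662  2.08958019
 -1.26536943]
```

View pics/w2b.png

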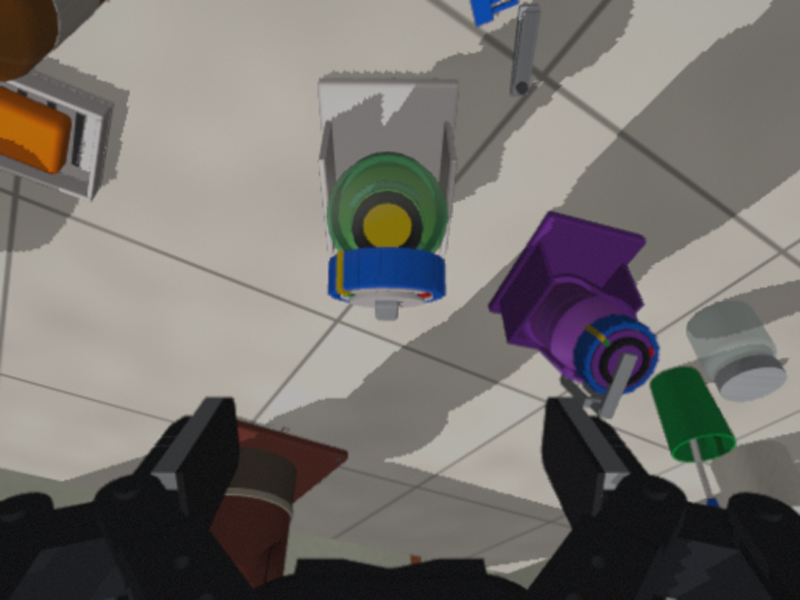

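In this view the lid stands open, seen edge-on, with the blue ring spanning (330–445, 250–300) and its centre at about (387,275). The black lip and yellow soap are centred near (387,226), so the lid angle can be solved. Joint 6 is also right at its limit here.

Run:
```python
from h import *
import pickle
from scipy.optimize import least_squares
w1=cam('',pickle.load(open('w1.pkl','rb')));w2=cam('',pickle.load(open('w2.pkl','rb')));t=cam('top');s=cam('scene');k=1.5625
# edge refine: blue mask bbox & yellow soap centroid
a=cv2.imread('pics/w2.png');h=cv2.cvtColor(a,cv2.COLOR_BGR2HSV)
y=cv2.inRange(h,(22,150,80),(32,255,255));n,l,st,ce=cv2.connectedComponentsWithStats(y);i=1+np.argmax(st[1:,4]);print('soap',ce[i],st[i]);
for z in (0.0,0.01): print('far edge w2',[onz(w2,np.array(p)/k,z).round(4) for p in ((319,81),(458,81))])
def geo(p):
    Hx,Hy,Hz,th,yaw=p
    l=np.array([np.cos(yaw),np.sin(yaw),0]);Zu=np.array([0,0,1.]);T=.52
    f=lambda T:(l*np.sin(T)+Zu*np.cos(T), -l*np.cos(T)+Zu*np.sin(T)) # z,x
    am,xm=f(T);an,xl=f(T-th);H=np.array([Hx,Hy,Hz]);M=H-.042*xm;C=H-.042*xl
    return M,am,xm,C,an,xl
obs=[('lip',w2,ce[i]),('rt',w1,(398/k,288/k)),('rt',t,(207,193)),('rt',s,(307.5,174)),('lip',s,np.array((256,178))*.175+(262,155)),
 ('near',w2,(388/k,249/k)),('arm',w1,(398/k,293/k))]
def res(p):
    M,am,xm,C,an,xl=geo(p);P=dict(lip=M+.014*am,rt=C+.010*an,near=C-.01*an-.031*xl,arm=None)
    return np.concatenate([(proj(c,P[n])[0]-u) for n,c,u in obs if n!='arm']+[[(p[4]-np.radians(31))*200]])
for th0 in(.4,.9,1.3):
    r=least_squares(res,[.57,.1,.19,th0,.54],loss='soft_l1');print(r.x,r.cost,r.fun.round(1))
M,am,xm,C,an,xl=geo(r.x);print('M',M,'C',C,'an',an)
```

```text
soap [247.47756874 144.20115774] [233 130  30  28 691]
far edge w2 [array([0.6012, 0.1744, 0.    ]), array([0.654 , 0.0893, 0.    ])]
far edge w2 [array([0.6057, 0.1756, 0.01  ]), array([0.6572, 0.0928, 0.01  ])]
[0.57599382 0.10084228 0.15113597 1.15362388 0.54089946] 5.79830468502994 [ 0.5 -0.5  0.3  1.4 -1.  -0.4 -0.3 -2.   2.3 -2.1 -0.2 -0.5 -0. ]
[0.57599382 0.10084228 0.15113596 1.1536239  0.54089946] 5.798304685028047 [ 0.5 -0.5  0.3  1.4 -1.  -0.4 -0.3 -2.   2.3 -2.1 -0.2 -0.5 -0. ]
[0.57599382 0.10084228 0.15113596 1.15362389 0.54089946] 5.798304685028095 [ 0.5 -0.5  0.3  1.4 -1.  -0.4 -0.3 -2.   2.3 -2.1 -0.2 -0.5 -0. ]
M [0.60723906 0.11960983 0.130267  ] C [0.60500924 0.11827048 0.17600286] an [-0.50754879 -0.30486067  0.80588721]
```

The solved lid angle is about 1.15 rad, with the mouth near (0.607, 0.120, 0.130) at a yaw of 31°. I'll close the fingers and sweep the lid down about the hinge with the fingertips first, then measure again and grip.

```bash
cat >> h.py <<'E'
YAW=0.541;TL=.52;H=np.array([.5760,.1008,.1511])
l=np.array([np.cos(YAW),np.sin(YAW),0]);Zu=np.array([0,0,1.]);yj=np.cross(Zu,-l)
def ax(T): return l*np.sin(T)+Zu*np.cos(T), -l*np.cos(T)+Zu*np.sin(T)
def tgt(th,u,h,tilt=None,phi=0,v=0):
    "TCP at lid-frame (u toward hinge from centre, h above) for lid angle th; tool z=-normal, tool x away from hinge, turned phi clockwise (outside view)"
    z,x=ax(TL-th);p=H+(u-.042)*x+h*z+v*np.cross(z,x)
    zt,xt=ax(TL-(th if tilt is None else tilt))
    Z=-zt;X=-xt;Rm=np.c_[X,np.cross(Z,X),Z]@R.from_rotvec([0,0,phi]).as_matrix();return p,Rm
def show(*a,**k):
    t,p=rel(*tgt(*a,**k));print(a,k,t.tolist(),p.tolist())
E
python3 - <<'E'
from h import *
show(1.15,-.018,.06)
for h in(.04,.025):show(1.15,-.018,h)
for th in (1,.85,.7,.55,.4,.3,.2,.12):show(th,-.018,.015)
E
```

```text
(1.15, -0.018, 0.06) {} [-0.0, 66.1, 1.0] [-0.0422, -0.0003, 0.0857]
(1.15, -0.018, 0.04) {} [-0.0, 66.1, 1.0] [-0.024, -0.0001, 0.0938]
(1.15, -0.018, 0.025) {} [-0.0, 66.1, 1.0] [-0.0102, -0.0, 0.0999]
(1, -0.018, 0.015) {} [0.1, 57.5, 1.0] [0.0079, 0.0002, 0.1062]
(0.85, -0.018, 0.015) {} [0.1, 48.9, 1.0] [0.0164, 0.0003, 0.1098]
(0.7, -0.018, 0.015) {} [0.2, 40.3, 1.0] [0.0244, 0.0004, 0.1146]
(0.55, -0.018, 0.015) {} [0.3, 31.7, 0.9] [0.0315, 0.0004, 0.1205]
(0.4, -0.018, 0.015) {} [0.3, 23.2, 0.9] [0.0376, 0.0004, 0.1275]
(0.3, -0.018, 0.015) {} [0.4, 17.4, 0.9] [0.0411, 0.0004, 0.1326]
(0.2, -0.018, 0.015) {} [0.4, 11.7, 0.9] [0.044, 0.0004, 0.138]
(0.12, -0.018, 0.015) {} [0.5, 7.1, 0.9] [0.046, 0.0004, 0.1425]
```

```bash
python3 -m pendant '[[[0,8.3,0],[-0.01,0,0],1],[[0,16.6,0],[-0.025,0,0],1],[[0,25,0],[-0.035,0,0.01],1],[[0,33,0],[-0.045,0,0.02],1],[[0,41,0],[-0.05,0,0.035],1],[[0,49,0.5],[-0.05,0,0.05],1],[[0,57,1],[-0.046,0,0.07],1],[[0,66,1],[-0.042,0,0.086],1],[[0,66,1],[-0.042,0,0.086],1],[[0,66,1],[-0.042,0,0.086],1]]' 40
python3 - <<'E'
from h import *
print(pose()[2]['q'].round(2))
show(1.15,-.018,.06)
for h in(.04,.025):show(1.15,-.018,h)
for th in (1,.85,.7,.55,.4,.3,.2,.12):show(th,-.018,.015)
E
```

```text
clock: 4.1
tool_pos: [0.5855, 0.1058, 0.2335]
orientation: [-0.082, 0.917, 0.253, 0.296]
ft_force: [-0.5, -0.2, 0.9]
width: 0.0001
[-0.3  -0.14  0.19  2.12 -0.39  0.62 -0.89]
(1.15, -0.018, 0.06) {} [-0.0, 0.3, -0.1] [0.0027, -0.0006, 0.0003]
(1.15, -0.018, 0.04) {} [-0.0, 0.3, -0.1] [0.0028, -0.0006, 0.0203]
(1.15, -0.018, 0.025) {} [-0.0, 0.3, -0.1] [0.0029, -0.0006, 0.0353]
(1, -0.018, 0.015) {} [-0.0, -8.3, -0.1] [0.0046, -0.0006, 0.0544]
(0.85, -0.018, 0.015) {} [-0.0, -16.9, -0.1] [0.0048, -0.0006, 0.0637]
(0.7, -0.018, 0.015) {} [-0.0, -25.5, -0.1] [0.0036, -0.0006, 0.0728]
(0.55, -0.018, 0.015) {} [-0.0, -34.1, -0.1] [0.0011, -0.0006, 0.0818]
(0.4, -0.018, 0.015) {} [-0.0, -42.7, -0.1] [-0.0027, -0.0006, 0.0902]
(0.3, -0.018, 0.015) {} [-0.0, -48.4, -0.1] [-0.006, -0.0006, 0.0955]
(0.2, -0.018, 0.015) {} [-0.0, -54.2, -0.1] [-0.0097, -0.0006, 0.1004]
(0.12, -0.018, 0.015) {} [-0.1, -58.8, -0.1] [-0.013, -0.0006, 0.104]
```

```bash
python3 -m pendant '[[[0,0,0],[0.003,0,0.018],1],[[0,0,0],[0.003,0,0.03],1],[[0,0,0],[0.003,0,0.04],1],[[0,-8,0],[0.0045,0,0.054],1],[[0,-16,0],[0.005,0,0.063],1],[[0,-22,0],[0.004,0,0.07],1],[[0,-28,0],[0.003,0,0.0755],1],[[0,-34,0],[0.001,0,0.082],1],[[0,-40,0],[-0.0015,0,0.0875],1],[[0,-45,0],[-0.004,0,0.0923],1],[[0,-48.4,0],[-0.006,0,0.0955],1],[[0,-48.4,0],[-0.006,0,0.0955],1]]'
python3 - <<'E'
from h import *
import pickle
P=cams.camera_params('wrist');im=cams.read_camera('wrist');pickle.dump(P,open('w3.pkl','wb'))
cv2.imwrite('pics/w3.png',im[:,:,::-1]);cv2.imwrite('pics/w3b.png',cv2.resize(im[:,:,::-1],(800,600),interpolation=cv2.INTER_CUBIC))
p,r,s=pose();print(p,s['q'].round(2))
for th in (.2,.15,.1,.05):show(th,-.018,.015)
E
```

```text
clock: 5.3
tool_pos: [0.63, 0.1339, 0.1502]
orientation: [0.029, 0.958, 0.266, -0.107]
ft_force: [-0.4, 0.1, -0.3]
width: -0.0001
[0.62997749 0.1331172  0.15105799] [-0.42  0.53  0.17  1.38 -0.03  1.45 -1.29]
(0.2, -0.018, 0.015) {} [-0.1, -5.7, 0.0] [-0.0002, -0.0001, 0.0048]
(0.15, -0.018, 0.015) {} [-0.1, -8.6, 0.0] [0.0002, -0.0001, 0.0078]
(0.1, -0.018, 0.015) {} [-0.1, -11.4, 0.0] [0.0004, -0.0001, 0.0109]
(0.05, -0.018, 0.015) {} [-0.1, -14.3, 0.0] [0.0004, -0.0001, 0.014]
```

View pics/w3b.png

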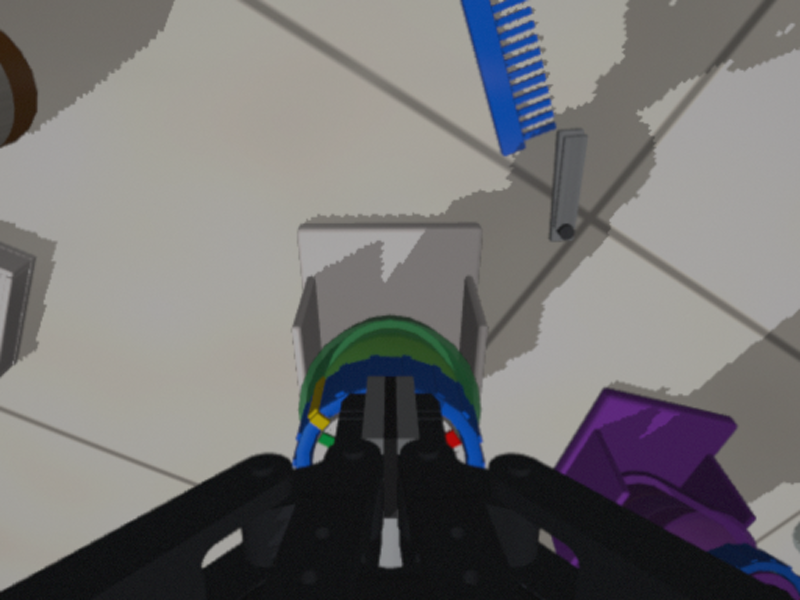

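The lid has swung most of the way, with the fingertips on its disc at about (390,440). The yellow pointer at (318,420) is beside the green mark at (326,438), and the red mark is at (453,438). I'll push further and feel for the lip.

```bash
python3 -m pendant '[[[0,-5.7,0],[0,0,0.0048],1],[[0,-8.6,0],[0,0,0.008],1],[[0,-8.6,0],[0,0,0.008],1]]'; python3 -m pendant '[[[0,-3,0],[0,0,0.003],1],[[0,-3,0],[0,0,0.003],1]]';python3 -m pendant '[[[0,-3,0],[0,0,0.003],1],[[0,-3,0],[0,0,0.003],1]]'; python3 -m pendant '[[[0,-2,0],[0,0,0.003],1],[[0,-2,0],[0,0,0.003],1]]'
python3 - <<'E'
from h import *
p,r,s=pose();z,x=ax(TL);print(r.inv().apply(s['ft_force']),(p-H+.042*x)@z,(p-H+.042*x)@x, s['q'].round(2))
E
```

```text
clock: 5.65
tool_pos: [0.6286, 0.1327, 0.142]
orientation: [0.049, 0.947, 0.263, -0.178]
ft_force: [-0.4, 0.2, 0.0]
width: 0.0
clock: 5.85
tool_pos: [0.6276, 0.1323, 0.1387]
orientation: [0.055, 0.942, 0.262, -0.203]
ft_force: [-0.2, 0.6, 0.2]
width: -0.0002
clock: 6.05
tool_pos: [0.6265, 0.1317, 0.1356]
orientation: [0.062, 0.936, 0.26, -0.227]
ft_force: [-0.9, 0.6, -0.8]
width: 0.0001
clock: 6.25
tool_pos: [0.6255, 0.1308, 0.1329]
orientation: [0.066, 0.933, 0.259, -0.242]
ft_force: [-0.1, 0.2, 0.6]
width: -0.0001
[-0.32304439 -0.20527606 -0.54457506] 0.012953996787549188 -0.01729029171948459 [-0.44  0.75  0.18  1.15  0.    1.74 -1.3 ]
```

```bash
for i in 1 2 3 4; do python3 -m pendant '[[[0,0,0],[0,0,0.003],1],[[0,0,0],[0,0,0.003],1]]'|grep -E 'pos|force'; done
python3 - <<'E'
from h import *
import pickle
P=cams.camera_params('wrist');im=cams.read_camera('wrist');pickle.dump(P,open('w4.pkl','wb'))
cv2.imwrite('pics/w4.png',im[:,:,::-1]);cv2.imwrite('pics/w4b.png',cv2.resize(im[150:,100:400][:,:,::-1],(750,585),interpolation=cv2.INTER_CUBIC))
p,r,s=pose();z,x=ax(TL);print(r.inv().apply(s['ft_force']),(p-H+.042*x)@z,(p-H+.042*x)@x, s['q'].round(2))
E
```

```text
tool_pos: [0.6246, 0.1302, 0.1309]
ft_force: [2.0, 1.6, 2.1]
tool_pos: [0.6239, 0.1298, 0.1288]
ft_force: [4.5, 2.0, 2.5]
tool_pos: [0.6233, 0.1294, 0.1268]
ft_force: [5.4, 2.5, 3.5]
tool_pos: [0.6232, 0.1293, 0.1261]
ft_force: [5.0, 2.9, 10.1]
[  0.53847043  -0.2346524  -11.87625182] 0.005618683728180329 -0.01825808618161292 [-0.44  0.74  0.18  1.18  0.    1.71 -1.3 ]
```

View pics/w4b.png

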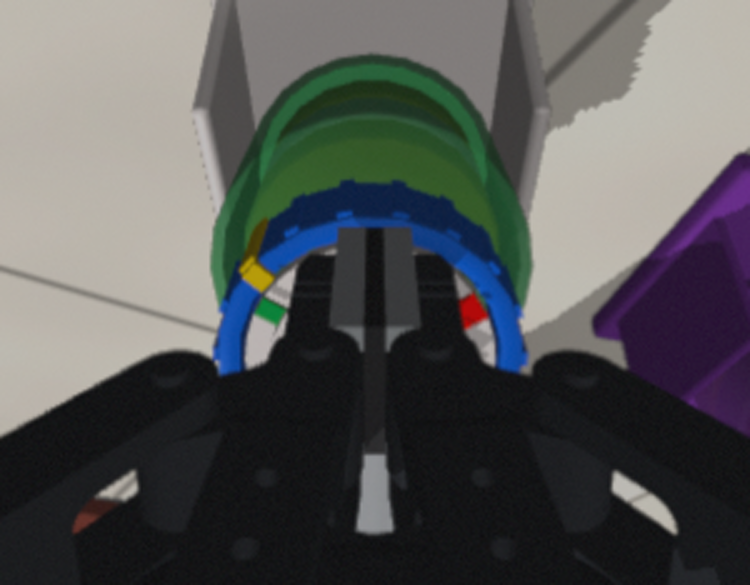

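The fingertips are at (375,228), resting on the front of the collar ring. The ring spans x 218–525, so it is well centred, and the pointer is still at green. The lid met its stop about 4 mm lower along the axis than modelled, so I'll correct that, back off, open the fingers and approach for the first hold.

```bash
echo 'H=H-.004*ax(TL)[0]' >> h.py; python3 -m pendant '[[[0,0,0],[0,0,-0.02],1],[[0,0,0],[0,0,-0.05],0.5],[[0,0,-8],[-0.005,0,-0.05],0],[[0,0,-16],[-0.01,0,-0.05],0],[[0,0,-24],[-0.015,0,-0.05],0],[[0,0,-32],[-0.018,0,-0.05],0],[[0,0,-40],[-0.018,0,-0.05],0],[[0,0,-43],[-0.018,0,-0.05],0],[[0,0,-43],[-0.018,0,-0.05],0]]'
python3 - <<'E'
from h import *
im=cams.read_camera('wrist')
cv2.imwrite('pics/w5b.png',cv2.resize(im[100:,60:450][:,:,::-1],(780,568),interpolation=cv2.INTER_CUBIC))
print(pose()[2]['q'].round(2))
for h in (.04,.02,0,-.01,-.02): show(.12,0,h,phi=-.75)
E
```

```text
clock: 8.0
tool_pos: [0.6295, 0.1328, 0.1784]
orientation: [-0.026, 0.774, 0.584, -0.243]
ft_force: [0.0, -0.2, 0.2]
width: 0.0855
[-0.35  0.72  0.03  1.09  0.09  1.82 -0.6 ]
(0.12, 0, 0.04) {'phi': -0.75} [-3.7, 3.9, 0.0] [-0.0029, -0.0028, 0.0138]
(0.12, 0, 0.02) {'phi': -0.75} [-3.7, 3.9, 0.0] [-0.0015, -0.0015, 0.0337]
(0.12, 0, 0) {'phi': -0.75} [-3.7, 3.9, 0.0] [-0.0001, -0.0002, 0.0537]
(0.12, 0, -0.01) {'phi': -0.75} [-3.7, 3.9, 0.0] [0.0005, 0.0004, 0.0636]
(0.12, 0, -0.02) {'phi': -0.75} [-3.7, 3.9, 0.0] [0.0012, 0.001, 0.0736]
```

View pics/w5b.png

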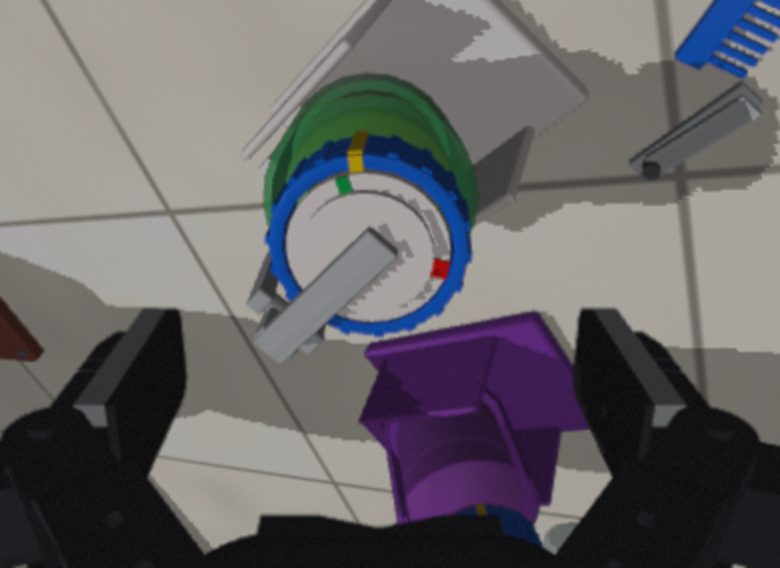

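The view is clear: the ring is centred at crop (370,243), the arm runs to the hinge at lower left, and the pointer (357,152) is near the green mark (344,185). The collar will sit between the open jaws. A quick projection check comes before descending.

Run:
```python
from h import *
w=cam('wrist')
im=cv2.resize(cv2.imread('pics/w5b.png'),(390,284));h=cv2.cvtColor(im,cv2.COLOR_BGR2HSV)
m=cv2.inRange(h,(105,150,120),(120,255,255));m[:, :125]=0;m[:70]=0;m[170:]=0;m[:,245:]=0
pts=cv2.findNonZero(m);e=cv2.fitEllipse(cv2.convexHull(pts));print('ellipse',np.array(e[0])+(60,100),e[1])
for th in(.05,.12,.2):print(th,proj(w,tgt(th,0,.01)[0]))
p0=tgt(.12,0,.01)[0]
print('px per m tool x,y',[(proj(w,p0+.01*pose()[1].as_matrix()[:,i])-proj(w,p0))[0] for i in(0,1)])
```

```text
ellipse [243.78845215 221.16561127] (91.58258056640625, 103.0016860961914)
0.05 [[248.50951321 220.4249675 ]]
0.12 [[247.50218414 223.21208619]]
0.2 [[246.03872732 226.71033533]]
px per m tool x,y [array([ -0.02939277, -15.73321145]), array([1.66877300e+01, 2.99305435e-03])]
```

```bash
python3 -m pendant '[[[-2,2,0],[-0.002,-0.004,0.014],0],[[-3.7,3.9,0],[0,-0.0035,0.034],0],[[-3.7,3.9,0],[0.001,-0.002,0.054],0],[[-3.7,3.9,0],[0.0015,-0.0015,0.064],0],[[-3.7,3.9,0],[0.002,-0.001,0.0736],0],[[-3.7,3.9,0],[0.002,-0.001,0.0736],0]]'; python3 -m pendant '[[[0,0,0],[0,0,0],1],[[0,0,0],[0,0,0],1],[[0,0,0],[0,0,0],1],[[0,0,0],[0,0,0],1],[[0,0,0],[0,0,0],1]]' 60
python3 - <<'E'
from h import *
p,r,s=pose();print(r.inv().apply(s['ft_force']))
for th in (.12,.05,0):show(th,0,-.02,phi=-.75)
E
```

```text
clock: 8.65
tool_pos: [0.5985, 0.1168, 0.1122]
orientation: [-0.021, 0.783, 0.59, -0.199]
ft_force: [0.7, 0.1, -0.7]
width: 0.0859
clock: 9.15
tool_pos: [0.5984, 0.1177, 0.113]
orientation: [-0.021, 0.783, 0.59, -0.198]
ft_force: [-3.5, 2.5, 6.1]
width: 0.0592
[-0.2251961  -5.56024197 -4.98584292]
(0.12, 0, -0.02) {'phi': -0.75} [-0.1, 0.1, 0.0] [-0.0013, 0.0028, -0.0002]
(0.05, 0, -0.02) {'phi': -0.75} [2.7, -2.9, 0.0] [-0.0024, 0.0018, 0.0026]
(0, 0, -0.02) {'phi': -0.75} [4.6, -5.0, 0.0] [-0.0033, 0.001, 0.0046]
```

```bash
python3 -m pendant '[[[1.5,-1.7,0],[-0.0007,-0.0006,0.0016],1],[[3,-3.3,0],[-0.0013,-0.0012,0.0032],1],[[4.6,-5,0],[-0.002,-0.0018,0.005],1],[[4.7,-5.1,0],[-0.002,-0.0018,0.007],1],[[4.7,-5.1,0],[-0.002,-0.0018,0.008],1],[[4.7,-5.1,0],[-0.002,-0.0018,0.008],1]]' 80
python3 - <<'E'
from h import *
p,r,s=pose();print(r.inv().apply(s['ft_force']),r.inv().apply(s['moment']))
show(0,0,-.02,phi=-.75)
E
```

```text
clock: 9.75
tool_pos: [0.5949, 0.1156, 0.1092]
orientation: [-0.026, 0.772, 0.582, -0.255]
ft_force: [1.4, 3.3, 15.1]
width: 0.0589
[ -2.21265192  -4.94198596 -14.50599163] [ 0.95876888 -0.18020934  0.03976144]
(0, 0, -0.02) {'phi': -0.75} [0.1, 0.0, 0.0] [-0.0017, 0.0025, -0.0005]
```

```bash
python3 -m pendant '[[[0,0,4],[0,0,0.004],1],[[0,0,8],[0,0,0.004],1],[[0,0,12],[0,0,0.004],1],[[0,0,16],[0,0,0.004],1],[[0,0,20],[0,0,0.004],1],[[0,0,20],[0,0,0.004],1]]'
python3 - <<'E'
from h import *
p,r,s=pose();print(r.inv().apply(s['ft_force']),r.inv().apply(s['moment']))
show(0,0,-.02,phi=-.75)
im=cams.read_camera('wrist')
cv2.imwrite('pics/w6b.png',cv2.resize(im[100:,60:450][:,:,::-1],(780,568),interpolation=cv2.INTER_CUBIC))
E
```

```text
clock: 10.35
tool_pos: [0.5957, 0.1152, 0.1088]
orientation: [0.02, 0.862, 0.438, -0.253]
ft_force: [5.6, 2.2, 16.1]
width: 0.0585
[ -2.93374926  -0.06160563 -16.98253167] [ 0.12768651 -0.33031351  0.06199381]
(0, 0, -0.02) {'phi': -0.75} [0.4, -0.2, -20.2] [-0.001, 0.002, -0.0006]
```

View pics/w6b.png

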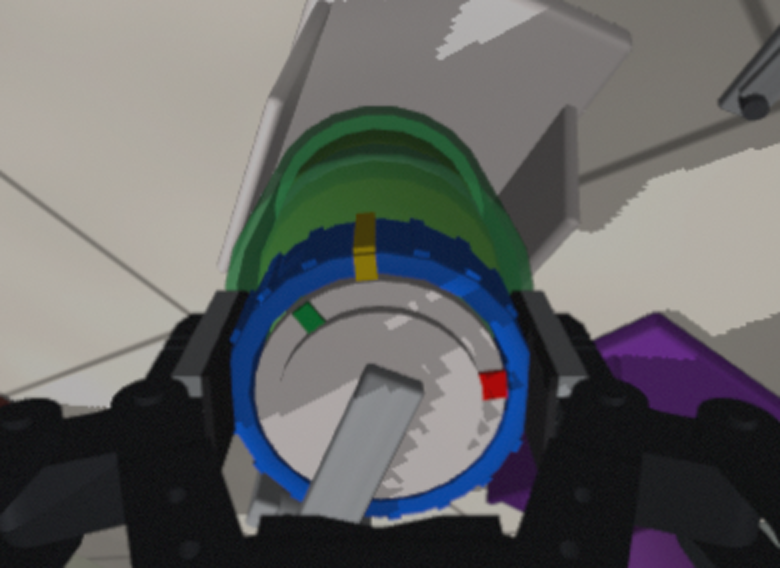

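The collar is turning: the pointer (366,245) has moved clear of the green mark (308,318) towards red (494,385), with the grip centred. I'll continue this hold.

```bash
python3 -m pendant '[[[0,0,5],[0,0,0.003],1],[[0,0,10],[0,0,0.003],1],[[0,0,15],[0,0,0.003],1],[[0,0,20],[0,0,0.003],1],[[0,0,25],[0,0,0.003],1],[[0,0,30],[0,0,0.003],1],[[0,0,30],[0,0,0.003],1]]' ; python3 -m pendant '[[[0,0,5],[0,0,0.003],1],[[0,0,10],[0,0,0.003],1],[[0,0,15],[0,0,0.003],1],[[0,0,20],[0,0,0.003],1],[[0,0,25],[0,0,0.003],1],[[0,0,30],[0,0,0.003],1],[[0,0,33],[0,0,0.003],1],[[0,0,33],[0,0,0.003],1]]'
python3 - <<'E'
from h import *
p,r,s=pose();print(r.inv().apply(s['ft_force']),r.inv().apply(s['moment']),s['q'].round(2))
show(0,0,-.02,phi=-.75)
E
```

```text
clock: 11.1
tool_pos: [0.5969, 0.1141, 0.1087]
orientation: [0.086, 0.947, 0.199, -0.236]
ft_force: [5.9, 1.0, 12.5]
width: 0.0589
clock: 11.9
tool_pos: [0.5973, 0.1123, 0.109]
orientation: [0.15, 0.965, -0.08, -0.2]
ft_force: [1.8, -0.9, 16.3]
width: 0.0588
[ -4.07741417   5.9008039  -14.7984991 ] [-1.09919172 -0.69860586  0.01730173] [-0.54  0.72  0.34  1.29 -0.06  1.65 -1.94]
(0, 0, -0.02) {'phi': -0.75} [0.6, -0.9, -83.5] [-0.0006, -0.0009, -0.0005]
```

```bash
python3 -m pendant '[[[0,0,0],[0,0,0],0],[[0,0,0],[0,0,-0.001],0],[[0,0,0],[0,0,-0.001],0],[[0,0,0],[0,0,-0.001],0],[[0,0,-8],[0,0,-0.001],0],[[0,0,-16],[0,0,-0.001],0],[[0,0,-24],[0,0,-0.001],0],[[0,0,-32],[0,0,-0.001],0],[[0,0,-40],[0,0,-0.001],0],[[0,0,-48],[0,0,-0.001],0],[[0,0,-55],[0,0,-0.001],0],[[0,0,-55],[0,0,-0.001],0]]'
python3 - <<'E'
from h import *
p,r,s=pose();print(r.inv().apply(s['ft_force']))
show(0,0,-.02,phi=-.75)
im=cams.read_camera('wrist')
cv2.imwrite('pics/w7b.png',cv2.resize(im[100:,60:450][:,:,::-1],(780,568),interpolation=cv2.INTER_CUBIC))
E
```

```text
clock: 13.1
tool_pos: [0.5976, 0.1124, 0.1095]
orientation: [0.04, 0.892, 0.376, -0.247]
ft_force: [-0.1, 0.8, -0.2]
width: 0.0857
[ 0.58024405 -0.62276535  0.04101718]
(0, 0, -0.02) {'phi': -0.75} [0.9, -0.5, -28.4] [0.0004, -0.0011, 0.0001]
```

View pics/w7b.png

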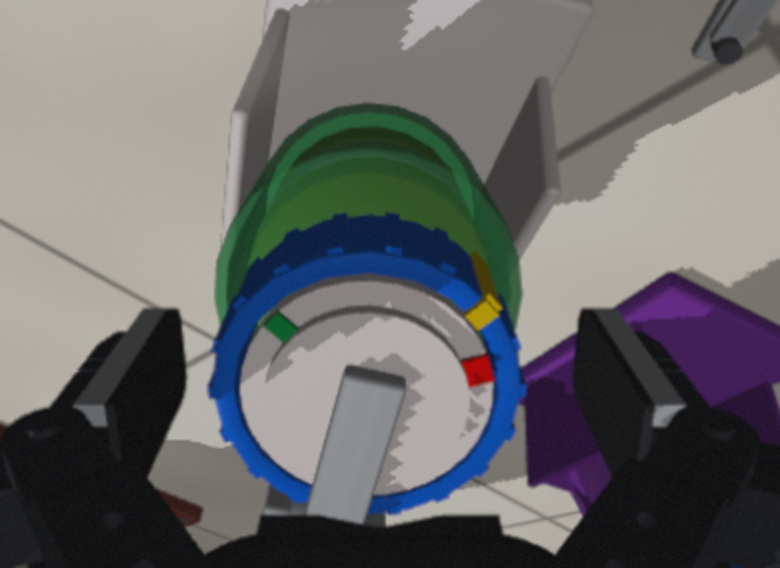

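The lid stays down on its own with the fingers open. The pointer (484,312) is still short of red (479,370), and the ring sits about 2–3 mm towards tool -y. I'll take a new hold and turn to the stop.

```bash
python3 -m pendant '[[[0,0,0],[0,-0.0025,0.001],1],[[0,0,0],[0,-0.0025,0.001],1],[[0,0,0],[0,-0.0025,0.001],1],[[0,0,0],[0,-0.0025,0.001],1],[[0,0,0],[0,-0.0025,0.001],1]]' 80; python3 -m pendant '[[[0,0,5],[0,0,0.002],1],[[0,0,10],[0,0,0.002],1],[[0,0,15],[0,0,0.002],1],[[0,0,20],[0,0,0.002],1],[[0,0,25],[0,0,0.002],1],[[0,0,30],[0,0,0.002],1],[[0,0,30],[0,0,0.002],1]]'
for i in 1 2 3; do python3 -m pendant '[[[0,0,2],[0,0,0.002],1],[[0,0,4],[0,0,0.002],1],[[0,0,4],[0,0,0.002],1]]' >/dev/null
python3 - <<'E'
from h import *
p,r,s=pose();print(r.inv().apply(s['ft_force']).round(1),r.inv().apply(s['moment']).round(2),s['q'].round(2),s['width'])
show(0,0,-.02,phi=-.75)
E
done
```

```text
clock: 13.65
tool_pos: [0.5959, 0.1143, 0.1094]
orientation: [0.041, 0.893, 0.374, -0.246]
ft_force: [3.1, 1.4, 4.1]
width: 0.0595
clock: 14.35
tool_pos: [0.5968, 0.1121, 0.1087]
orientation: [0.104, 0.96, 0.129, -0.225]
ft_force: [8.1, -5.5, 7.2]
width: 0.0594
[ -4.6   0.5 -10. ] [ 0.01 -0.51  0.03] [-0.49  0.7   0.26  1.3  -0.02  1.64 -1.62] 0.05892879468539445
(0, 0, -0.02) {'phi': -0.75} [0.9, -0.9, -62.9] [0.0008, -0.0002, -0.0018]
[ -2.7   0.9 -12.9] [-0.25 -0.27  0.07] [-0.5   0.7   0.28  1.3  -0.02  1.64 -1.68] 0.059098763095850874
(0, 0, -0.02) {'phi': -0.75} [1.0, -1.1, -67.0] [0.0007, -0.0004, -0.0019]
[ -0.8   3.7 -14.6] [-0.87  0.24 -1.24] [-0.51  0.7   0.29  1.3  -0.03  1.64 -1.75] 0.05893948979195276
(0, 0, -0.02) {'phi': -0.75} [1.1, -1.3, -71.0] [0.0003, -0.0013, -0.0019]
```

Moment about the tool axis jumped to -1.24 N m, so this looks like the stop. One more nudge will confirm it.

```bash
python3 -m pendant '[[[0,0,3],[0,0,0.001],1],[[0,0,3],[0,0,0.001],1],[[0,0,3],[0,0,0.001],1]]'
python3 - <<'E'
from h import *
p,r,s=pose();print(r.inv().apply(s['ft_force']).round(1),r.inv().apply(s['moment']).round(2));show(0,0,-.02,phi=-.75)
E
python3 -m pendant '[[[0,0,0],[0,0,-0.001],0],[[0,0,0],[0,0,-0.001],0],[[0,0,0],[0,0,-0.001],0],[[0,0,0],[0,0,-0.001],0],[[0,0,0],[0,0,-0.03],0],[[0,0,0],[0,0,-0.06],0],[[0,0,0],[0,0,-0.08],0],[[0,0,0],[0,0,-0.08],0],[[0,0,0],[0,0,-0.08],0]]'
python3 - <<'E'
from h import *
im=cams.read_camera('wrist')
cv2.imwrite('pics/w8b.png',cv2.resize(im[100:,60:450][:,:,::-1],(780,568),interpolation=cv2.INTER_CUBIC))
w=cam('wrist');print((proj(w,tgt(0,0,.01)[0])-(60,100))*2)
E
```

```text
clock: 15.55
tool_pos: [0.5958, 0.1114, 0.1089]
orientation: [0.133, 0.969, 0.002, -0.207]
ft_force: [-0.9, -1.0, 14.6]
width: 0.0589
[ -6.6   4.6 -12.2] [-0.64 -0.81 -1.73]
(0, 0, -0.02) {'phi': -0.75} [1.1, -1.3, -73.9] [0.0009, -0.0017, -0.0014]
clock: 16.45
tool_pos: [0.6277, 0.1319, 0.1786]
orientation: [0.133, 0.969, 0.002, -0.207]
ft_force: [0.1, 0.4, -0.4]
width: 0.0855
[[371.3393695  235.64348844]]
```

View pics/w8b.png

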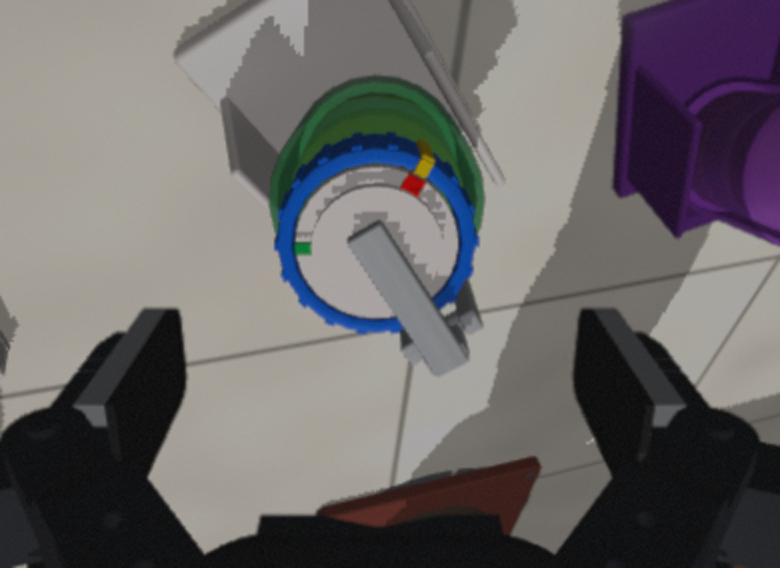

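The pointer (425,165) lines up with the red mark (413,184), and the lid stays down with the fingers away. I'll back off, check the neighbours against the first top picture, then hand in.

```bash
python3 -m pendant '[[[0,0,0],[0,0,-0.03],0],[[0,0,0],[0,0,-0.06],0],[[0,0,0],[0,0,-0.08],0],[[0,0,0],[0,0,-0.08],0]]'
python3 - <<'E'
from h import *
a=cams.read_camera('top');cv2.imwrite('pics/top1.png',a[:,:,::-1]);b=cv2.imread('pics/top0.png')[:,:,::-1]
H1,H0=[cv2.cvtColor(np.ascontiguousarray(x),cv2.COLOR_RGB2HSV) for x in(a,b)]
for n,lo,hi,(u0,v0,u1,v1) in (('soap',(5,150,80),(15,255,255),(95,225,155,270)),('comb',(105,120,60),(125,255,255),(180,120,228,165)),('purple',(130,100,30),(160,255,255),(265,180,330,245)),('bottle',(5,80,20),(18,255,255),(100,180,145,215)),('cup',(45,100,20),(85,255,255),(380,220,425,255))):
    o=[]
    for h in(H0,H1):
        m=cv2.inRange(h,lo,hi)[v0:v1,u0:u1];ys,xs=np.nonzero(m);o.append((round(xs.mean()+u0,1),round(ys.mean()+v0,1),len(xs)) if len(xs) else None)
    print(n,o)
cv2.imwrite('pics/fin.png',np.hstack([cv2.resize(np.ascontiguousarray(x[110:260,90:300,::-1]),(400,286)) for x in(b,a)]))
print(pose()[2]['ft_force'].round(1))
E
```

```text
clock: 16.9
tool_pos: [0.6601, 0.1528, 0.2493]
orientation: [0.133, 0.969, 0.002, -0.207]
ft_force: [0.6, -0.3, 0.3]
width: 0.0854
soap [(np.float64(120.5), np.float64(247.9), 472), None]
comb [(np.float64(204.2), np.float64(145.2), 349), (np.float64(214.2), np.float64(153.0), 148)]
purple [(np.float64(297.8), np.float64(217.7), 1254), (np.float64(298.0), np.float64(217.4), 1282)]
bottle [(np.float64(121.2), np.float64(198.6), 406), (np.float64(143.0), np.float64(183.0), 1)]
cup [(np.float64(401.0), np.float64(237.9), 269), (np.float64(402.0), np.float64(237.8), 635)]
[-0.  -0.8 -0.8]
```

View pics/fin.png

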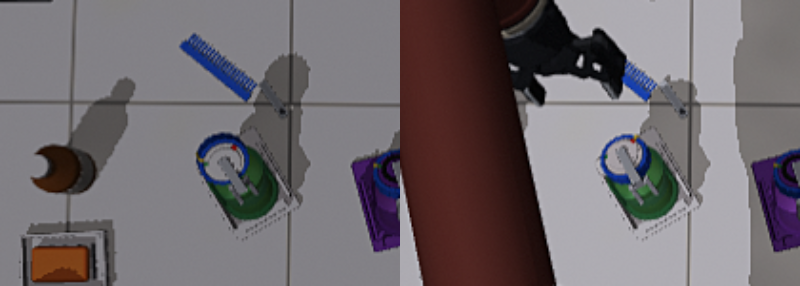

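The final pair of crops shows the comb end, clipper and purple jar unmoved, with the arm hiding the bottle and soap. I'll check those two in the scene camera.

Run:
```python
from h import *
a=cams.read_camera('scene');b=cv2.imread('pics/scene0.png')[:,:,::-1]
for n,lo,hi,(u0,v0,u1,v1) in (('soap',(5,150,80),(15,255,255),(335,150,385,180)),('bottle',(3,90,20),(18,255,140),(350,165,390,208)),('comb',(105,120,60),(125,255,255),(295,225,345,260))):
    for x in(b,a):
        m=cv2.inRange(cv2.cvtColor(np.ascontiguousarray(x),cv2.COLOR_RGB2HSV),lo,hi)[v0:v1,u0:u1];ys,xs=np.nonzero(m);print(n,len(xs),(xs.mean()+u0).round(1) if len(xs) else 0,(ys.mean()+v0).round(1) if len(xs) else 0)
cv2.imwrite('pics/fs.png',cv2.resize(np.ascontiguousarray(a[120:280,240:420,::-1]),(720,640))[:600])
```

```text
soap 223 361.3 164.9
soap 5 371.2 168.6
bottle 425 370.3 178.5
bottle 342 373.2 180.6
comb 183 319.0 241.5
comb 181 319.1 241.4
```

Run:
```python
from h import *
a=cams.read_camera('scene');b=cv2.imread('pics/scene0.png')[:,:,::-1]
for n,lo,hi,(u0,v0,u1,v1) in (('bottle',(3,90,20),(18,255,140),(350,165,390,208)),('soap',(5,150,80),(15,255,255),(335,150,385,180))):
    M=[cv2.inRange(cv2.cvtColor(np.ascontiguousarray(x),cv2.COLOR_RGB2HSV),lo,hi)[v0:v1,u0:u1] for x in(b,a)]
    for m in M: ys,xs=np.nonzero(m);print(n,xs.min()+u0,xs.max()+u0,ys.min()+v0,ys.max()+v0)
    print('new px not in old:',np.count_nonzero((M[1]>0)&(M[0]==0)))
from plant import workorder
print(pose()[2]['ft_force'].round(1));print(workorder.finish_job())
```

```text
bottle 350 384 165 203
bottle 354 384 167 203
new px not in old: 8
soap 350 373 159 171
soap 370 372 168 169
new px not in old: 0
[ 0.2  0.5 -0.2]
the job is handed in; nothing more can be done
None
```

The green jar's lid is shut and locked, and I handed the job in at about 17 s of the 54 s limit.

**What I did:** I swept the lid down about its hinge with closed fingers until it met the stop. Then I gripped the collar and, pressing with about 15 N, turned it about 83° clockwise. I let go, took a new hold and turned it about 45° more, until the torque jumped to 1.7 N m at the stop.

**Last checks:**
- **Lock:** the last wrist view, with the fingers open and clear, showed the yellow pointer at the red mark and the lid staying down by itself. The gripper was touching nothing.
- **Travel:** the two tool turns add up to about 128°, slightly more than the collar's 2.1 rad (120°). I put the extra down to slip or arm flex against the stop.
- **Model error:** the lid's stop lay about 4 mm lower than my camera estimate. I corrected for that before gripping.
- **Neighbours:** the comb, clipper and purple jar had not moved, and the visible part of the bottle matched its first picture.
- **Not fully confirmed:** the arm hid most of the soap and dish in the last pictures, so I could confirm them only from a few pixels. I did not check the glass jar, and the brush cup showed a similar centre but a different colour count.

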